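Transfer sample jars to the clean rack in reverse order

ROBOT

A 6-joint arm with a two-finger parallel gripper is mounted at the origin on a cart in front of the work surface, level with it; the furniture and walls round the work are solid. World frame = base frame: x ahead of the robot, y to its left, z up, the work surface at z = 0. Lengths are in mm, angles in rad, forces in N, time in s.
With the tool pointing down it reaches from about 275 to 1000 mm from the base axis. Payload 8.4 kg.
Tool frame: the origin (TCP) lies on the centre line of the jaws, within the pads' length; the fingertips stand r.tip_reach ahead of it and the grasp point (between the pads) lies 11 mm behind it (r.tip_reach is the distance from the TCP to the fingertips, in mm); z points along the fingers, y is the line along which they close (so a half turn about z gives the same grasp; the last joint's range is limited). The gripper opens to 85 mm and grips with 20 to 120 N. Pads are 22 mm wide; open, the fingers measure 114 mm over their backs; the gripper's body (76 mm by 85 mm) begins 54 mm behind the grasp point. The pads swing forward as they close: fully open they stand 13 mm farther back than shut.
Start: joints at [1.2, 0.353, 1.633, -0, 1.155, -0.002], TCP at [225.309, 582.978, 239.281] pointing down, gripper open.
Joint ranges: [-2.63, 2.63], [-0.92, 2.1], [0.06, 2.66], [-1.3, 4.44], [0, 2.69], [-3.02, 3.02]. Speed limits (rad/s): [2.22, 2.22, 2.79, 3.14, 3.14, 3.14].

INTERFACE

Orientations are given as [roll, pitch, yaw] about the fixed x, y, z axes, in that order (R = Rz(yaw) Ry(pitch) Rx(roll)).
In Python, from rig import r gives the robot as it stands.
- The arm moves only by the tool carry_out, never from a script. Its argument "targets" is a list of rows, each an object with "dp": the shift along the tool's x, y, z in mm, a list of three; "yaw": the turn about the tool's z in degrees. A call has 1 to 12 rows; each row is the pose to reach, as a shift and turn from the pose commanded when the call began, along the tool's axes at that moment; what a row does not reach only later rows make up. A row lasts 1/8 s, in which the tool goes at most 62.5 mm and 10.7 degrees, less where a joint would pass 70% of its speed; a pose out of reach is approached as far as the arm can. A call with a gripper value outside its range is refused whole. "fingers" is the opening, from -1 (shut) to 1 (fully open), so that 0 is half open, set as the call begins (left out, the last holds). The fingers move at their own pace and stop on an object; "grip_force" is the grip in N (left out, the last holds). Time passes only in rows, so rows that repeat a pose let the fingers close. It gives the time, the measured TCP pose, the force, the opening and the grip force at its end, in the units of the state.
- r.sense(): the state, without advancing time (a new reading comes with each control period).
- r.grab_frame(name): name is "side" or "top"; returns the picture (400x640x3 uint8, red, green, blue); there is no depth.
- r.get_calibration(name): a dict with "fx", "fy", "cx", "cy" (pixels), "rvec" (rotation vector, rad) and "tvec" (3), from world to camera coordinates, as OpenCV has them. Camera axes: x right, y down, z forward; pixel columns grow to the right and rows downward; lengths in mm; the calibration is good to about 2 mm. A picture is of the moment at which its call begins. get_calibration takes no time and is no camera call.
- r.sign_off(): hands the job in; it is judged then, once.
The state is a dict: "clock": time; "qpos": joint angles; "qvel": joint speeds; "joint_efforts": joint torques, N m; "eef_pos": TCP position; "tcp_rot": TCP orientation; "contact_force": force on the tool from outside, world axes, zero at the start; "wrist_torque": the same for the moment, N m; "opening": opening from 0.0 (shut) to 1.0 (fully open); "grasp_force": force on a finger pad.
Only numpy, scipy, OpenCV 4.12 (cv2) and the standard library are available. Lean on these libraries where they do the work, as an engineer would, in place of code of your own. Each camera call takes 0.05 s, during which the arm holds its last target. There are 200 camera calls.

TASK

Move the four sample jars from the grey rack into the white rack in reverse order, counted from the yellow end of each rack: the jar that starts nearest the grey rack's yellow end goes into the compartment farthest from the white rack's yellow end, the next into the next, and so on. Stand each jar upright in its own compartment, keep the jars upright on the way, and leave the beaker, the tape roll and the dropper bottle where they are.

Things in the scene. Friction and masses are not known exactly. Their poses are not given: they have to be found in the camera images.
- grey_rack: Grey rack, fixed, holding the jars at first. Origin: centre of its underside, on the worktop; y runs along the row to its yellow end block, x across it away from the robot. 4 compartments, centres at x = 0, y = 90, 30, -30, -90 mm, each 56 mm square inside, floor 5 mm and wall tops 22 mm high. Yellow block 26 mm high at y = 133 mm. Tags lie on a ledge on its -x side.
- white_rack: White rack, fixed, empty at first: the target, left or right of the grey one. Origin: centre of its underside; axes, yellow end block (y = 133 mm) and compartments as the grey rack: centres at x = 0, y = 90, 30, -30, -90 mm, 56 mm square inside, floor 5 mm and wall tops 22 mm high. No ledge or tags. Each rack is turned up to 0.25 rad from the world axes.
- jar_red_center (a point): Centre (half-way up) of the amber sample jar with the red cap: a closed upright cylinder 38 mm in diameter, 70 mm tall, the cap its top 19 mm, about 90 g; z along its axis. It starts loose in the grey rack, in the compartment beside the red tag. Centre 40 mm above the worktop when it stands in a compartment of either rack.
- jar_white_center (a point): Centre (half-way up) of the amber sample jar with the white cap: a closed upright cylinder 38 mm in diameter, 70 mm tall, the cap its top 19 mm, about 90 g; z along its axis. It starts loose in the grey rack, in the compartment beside the white tag. Centre 40 mm above the worktop when it stands in a compartment of either rack.
- jar_green_center (a point): Centre (half-way up) of the amber sample jar with the green cap: a closed upright cylinder 38 mm in diameter, 70 mm tall, the cap its top 19 mm, about 90 g; z along its axis. It starts loose in the grey rack, in the compartment beside the green tag. Centre 40 mm above the worktop when it stands in a compartment of either rack.
- jar_blue_center (a point): Centre (half-way up) of the amber sample jar with the blue cap: a closed upright cylinder 38 mm in diameter, 70 mm tall, the cap its top 19 mm, about 90 g; z along its axis. It starts loose in the grey rack, in the compartment beside the blue tag. Centre 40 mm above the worktop when it stands in a compartment of either rack.
- tag_red: Flat red tag, 16 x 34 x 4 mm, fixed on the 10 mm high ledge of the grey rack, 45 mm to the rack's -x side of the centre of the compartment where the red-capped jar starts; it stays and records the start order. Origin: centre of its underside; axes as the grey rack's.
- tag_white: Flat white tag, 16 x 34 x 4 mm, fixed on the 10 mm high ledge of the grey rack, 45 mm to the rack's -x side of the centre of the compartment where the white-capped jar starts; it stays and records the start order. Origin: centre of its underside; axes as the grey rack's.
- tag_green: Flat green tag, 16 x 34 x 4 mm, fixed on the 10 mm high ledge of the grey rack, 45 mm to the rack's -x side of the centre of the compartment where the green-capped jar starts; it stays and records the start order. Origin: centre of its underside; axes as the grey rack's.
- tag_blue: Flat blue tag, 16 x 34 x 4 mm, fixed on the 10 mm high ledge of the grey rack, 45 mm to the rack's -x side of the centre of the compartment where the blue-capped jar starts; it stays and records the start order. Origin: centre of its underside; axes as the grey rack's.
- beaker: Clear glass beaker, 60 mm wide, 71 mm tall, a bystander at the back of the work; origin at the centre of its underside.
- tape: White roll of tape lying flat, 82 mm across, 19 mm high, a bystander; origin at the centre of its underside.
- dropper: Amber dropper bottle with a black bulb, 35 mm wide, 106 mm tall, a bystander; origin at the centre of its underside.
Things that resemble listed ones, but are neither listed nor needed, are in the scene too. What is shaped like the part that bears jar_red_center but pink is not meant.

How it is judged:
By the outcome, as a careful person would: the job done as asked, in the order asked, and still so for the second after the job is handed in, with the robot touching nothing.
It also fails if it takes over 99 s, if anything falls off the work surface, if the arm or the gripper's body presses on something with over 40 N, if the wrist force passes 120 N, or if a joint passes its speed limit or range.

## Working session

There is one attempt and no reset: what is moved stays moved. The work goes in short steps, Python scripts to look and compute and a tool call to move; the robot and the scene stay as the last step left them, time stands still between calls to the robot, and variables do not carry over. Pictures are saved under pics/ and viewed, at most 14 in all, crops included, and the job is handed in when it is done.

Besides the shell and the picture viewer there is one more tool, called after "Call:" by a JSON object that holds its "fn" and its "kwargs", one argument or row to a line. carry_out: Moves the arm, as the interface text tells. Its arguments: {"type":"object","properties":{"targets":{"type":"array","items":{"type":"object","properties":{"dp":{"type":"array","items":{"type":"number"}},"yaw":{"type":"number"}}}},"fingers":{"type":"number"},"grip_force":{"type":"number"}},"required":["targets"]}

```bash
mkdir -p pics; python3 - <<'E'
from rig import r
import cv2
for n in("top","side"):
    cv2.imwrite(f"pics/{n}0.png",r.grab_frame(n)[:,:,::-1]); print(r.get_calibration(n))
print(r.sense(), r.tip_reach)
E
```

```text
{'fx': 387.55035011644446, 'fy': 387.55035011644446, 'cx': 317.5376142796234, 'cy': 201.6632838627582, 'rvec': array([ 2.12888076, -2.1522609 ,  0.1519384 ]), 'tvec': array([ -8.37898673, 549.627411  , 964.61274884])}
{'fx': 424.50827535731855, 'fy': 424.50827535731855, 'cx': 321.8978171235002, 'cy': 202.3709919056906, 'rvec': array([ 2.3316604 , -1.18850941,  0.3418834 ]), 'tvec': array([-351.45320108,  395.51276868, 1101.50899485])}
{'clock': 0.1, 'qpos': array([ 1.19958630e+00,  3.53575078e-01,  1.63402952e+00,  1.72584335e-05,
        1.15522254e+00, -2.40390534e-03]), 'qvel': array([ 0.00088809, -0.00199199, -0.00315008,  0.00141097, -0.00192065,
       -0.0018195 ]), 'joint_efforts': array([ 4.89529994e-04, -6.06356907e+01, -3.42820323e+01,  5.94139487e-05,
        4.03144746e-03,  2.64214412e-05]), 'eef_pos': array([225.16351366, 582.59574759, 238.65208053]), 'tcp_rot': array([-3.14035822e+00, -1.87483784e-05,  2.77277954e+00]), 'contact_force': array([0.46343058, 0.08892142, 0.00637876]), 'wrist_torque': array([0.01501821, 0.02023187, 0.01913067]), 'grasp_force': 0.0, 'opening': 0.9962435471124219} 8.0
```

View pics/top0.png

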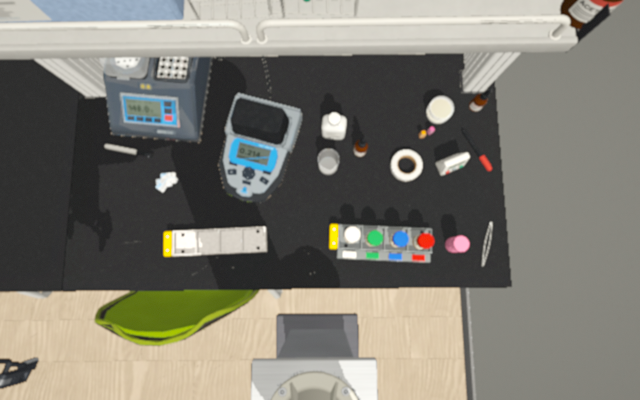

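View pics/side0.png

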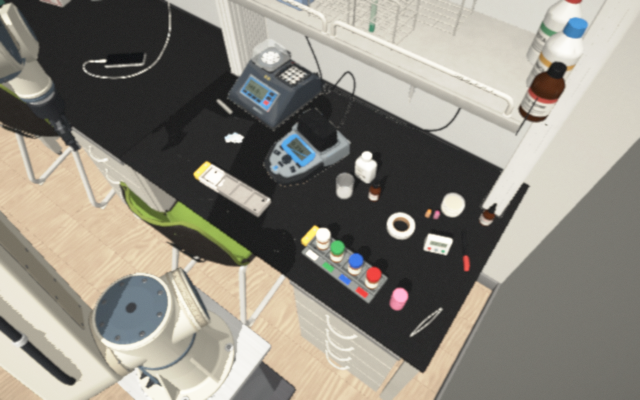

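The top view shows the caps white (352,234), green (375,238), blue (400,239) and red (425,241), with the pink decoy at (458,243). Both yellow ends are on the left: grey at (334,237), white at (168,243). The red jar could be confused with the pink jar (458,243) or the red pen (485,162). The white-capped jar could be confused with the white bottle (334,122) or the round lid (440,109).

```bash
python3 - <<'E'
import cv2,numpy as np
t=cv2.imread("pics/top0.png");s=cv2.imread("pics/side0.png")
z=lambda im,x,y,w,h,k:cv2.resize(im[y:y+h,x:x+w],None,fx=k,fy=k,interpolation=cv2.INTER_CUBIC)
a=z(t,155,215,120,50,6);b=z(t,320,215,120,50,6)
cv2.imwrite("pics/c1.png",np.vstack([a[:300],b[:300]])[:, :800])
cv2.imwrite("pics/c2.png",np.hstack([z(s,185,155,95,65,4),z(s,295,220,95,85,4)[:260]]))
E
```

```text
(no output)
```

View pics/c1.png

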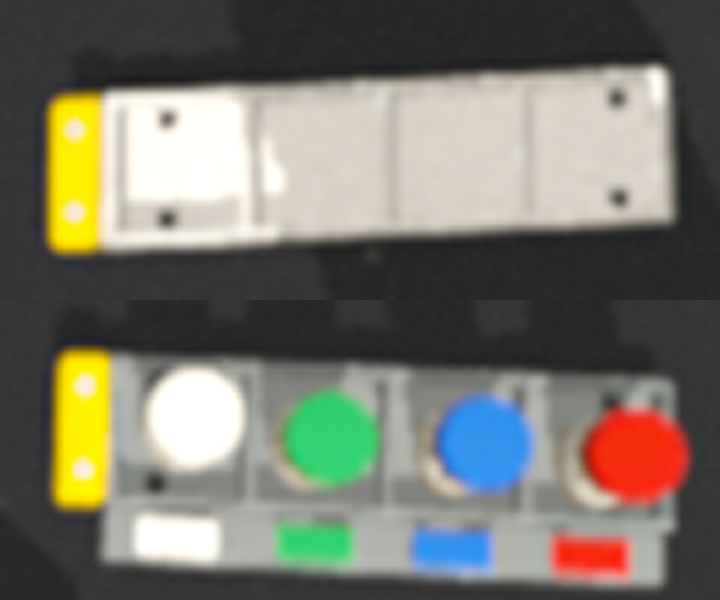

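View pics/c2.png

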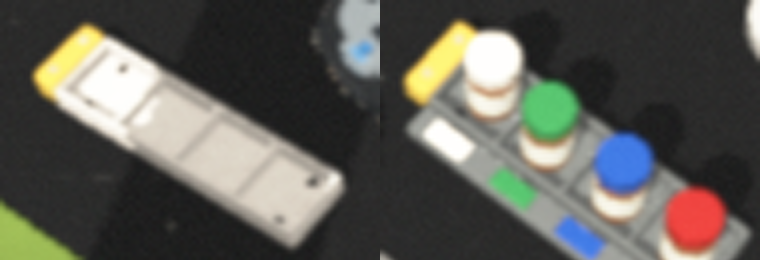

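Top crop: the four tags are at (184,305), (207,305), (230,306) and (253,307), and their colours match the jars, white to red from the yellow end. The pink jar is outside the rack. The white rack is empty.

```bash
cat > h.py <<'E'
import cv2,numpy as np
from rig import r
from scipy.optimize import least_squares
def cam(n):
    c=r.get_calibration(n);K=np.array([[c['fx'],0,c['cx']],[0,c['fy'],c['cy']],[0,0,1]]);return K,c['rvec'],c['tvec']
def unproj(n,uv,z):
    K,rv,t=cam(n);R=cv2.Rodrigues(rv)[0];d=R.T@np.linalg.solve(K,[*uv,1]);o=-R.T@t
    return o+d*(z-o[2])/d[2]
def proj(n,P):
    K,rv,t=cam(n);return cv2.projectPoints(np.array(P,float).reshape(-1,3),rv,t,K,None)[0][:,0]
def w(p,L):
    L=np.array(L,float);c,s=np.cos(p[2]),np.sin(p[2]);return np.c_[p[0]+c*L[:,0]-s*L[:,1],p[1]+s*L[:,0]+c*L[:,1],L[:,2]]
def fit(L,T,x0):
    q=least_squares(lambda p:(proj('top',w(p,L))-T).ravel(),x0);print(q.x.round(3),q.fun.round(1));return q.x
E
python3 - <<'E'
from h import *
A=lambda x,y:np.array([(x+.5)/6-.5+155,(y+.5)/6-.5+215])
B=lambda x,y:np.array([(x+.5)/6-.5+320,(y-300+.5)/6-.5+215])
pw=fit([(0,133,26),(0,0,5)],[A(75,171),A(392,158)],[500,300,0])
pg=fit([(0,133,26)]+[(-45,y,14) for y in(90,30,-30,-90)],[B(84,427),B(177,538),B(315,542),B(451,549),B(590,555)],[500,-100,0])
print("W",w(pw,[(0,y,0) for y in(90,30,-30,-90)]).round(0).tolist());print("G",w(pg,[(0,y,0) for y in(90,30,-30,-90)]).round(0).tolist())
print('white side check',(proj('side',w(pw,[(0,133,26),(0,0,5)]))-[185,155])*4)
for n,a,b in(("w",(194,417),(492,60)),("g",(330,438),(550,112)),("b",(484,443),(624,163)),("r",(637,455),(695,217))):
    print(n,unproj('top',B(*a),75).round(0),unproj('side',((b[0]-380)/4+295,b[1]/4+220),66).round(0))
E
```

```text
[4.52565e+02 2.45578e+02 3.90000e-02] [-0.2 -0.   0.2 -0. ]
[ 4.54392e+02 -1.87157e+02 -5.50000e-02] [-0.3  0.  -0.1 -0.2 -0.1  0.1  0.3  0.   0.2  0. ]
W [[449.0, 336.0, 0.0], [451.0, 276.0, 0.0], [454.0, 216.0, 0.0], [456.0, 156.0, 0.0]]
G [[459.0, -97.0, 0.0], [456.0, -157.0, 0.0], [453.0, -217.0, 0.0], [449.0, -277.0, 0.0]]
white side check [[ 66.29569706  52.66671138]
 [195.63741874 141.66990075]]
w [462. -99.  75.] [ 464. -101.   66.]
g [ 453. -155.   75.] [ 454. -159.   66.]
b [ 450. -218.   75.] [ 452. -222.   66.]
r [ 445. -280.   75.] [ 447. -283.   66.]
```

Call:
{"fn": "carry_out", "kwargs": {
  "targets": [
    {"dp": [-39, -46, 0], "yaw": 7},
    {"dp": [-78, -92, 7], "yaw": 14},
    {"dp": [-117, -138, 14], "yaw": 21},
    {"dp": [-156, -184, 21], "yaw": 28},
    {"dp": [-195, -230, 28], "yaw": 35},
    {"dp": [-234, -276, 35], "yaw": 42},
    {"dp": [-273, -322, 42], "yaw": 49},
    {"dp": [-312, -368, 49], "yaw": 56},
    {"dp": [-351, -414, 56], "yaw": 63},
    {"dp": [-390, -460, 63], "yaw": 68.9},
    {"dp": [-429, -506, 72], "yaw": 68.9},
    {"dp": [-467, -551, 80], "yaw": 68.9}
  ],
  "fingers": 1
}}

```text
clock: 1.6
eef_pos: [462.5, -101.5, 159.0]
tcp_rot: [3.141, -0.0, 1.57]
contact_force: [0.6, -0.4, -0.2]
opening: 0.998
grasp_force: 0.0
```

Call:
{"fn": "carry_out", "kwargs": {
  "targets": [
    {"dp": [0, 0, 0], "yaw": 0},
    {"dp": [0, 0, 0], "yaw": 0}
  ]
}}

```text
clock: 1.85
eef_pos: [461.6, -99.2, 158.9]
tcp_rot: [-3.14, -0.001, 1.569]
contact_force: [0.1, 0.5, 0.4]
opening: 0.998
grasp_force: 0.0
```

Call:
{"fn": "carry_out", "kwargs": {
  "targets": [
    {"dp": [-1, 1, 30], "yaw": 0},
    {"dp": [-1, 1, 60], "yaw": 0},
    {"dp": [-1, 1, 85], "yaw": 0},
    {"dp": [-1, 1, 103], "yaw": 0},
    {"dp": [-1, 1, 114], "yaw": 0},
    {"dp": [-1, 1, 114], "yaw": 0},
    {"dp": [-1, 1, 114], "yaw": 0}
  ]
}}

```text
clock: 2.72
eef_pos: [463.7, -100.1, 45.9]
tcp_rot: [3.141, 0.0, 1.571]
contact_force: [0.7, -0.2, 1.0]
opening: 0.999
grasp_force: 0.0
```

Call:
{"fn": "carry_out", "kwargs": {
  "targets": [
    {"dp": [0, 0, 0], "yaw": 0},
    {"dp": [0, 0, 0], "yaw": 0},
    {"dp": [0, 0, 0], "yaw": 0},
    {"dp": [0, 0, 0], "yaw": 0},
    {"dp": [0, 0, 0], "yaw": 0},
    {"dp": [0, 0, 0], "yaw": 0},
    {"dp": [0, 0, 0], "yaw": 0},
    {"dp": [0, 0, 0], "yaw": 0}
  ],
  "fingers": -1,
  "grip_force": 40
}}

```text
clock: 3.72
eef_pos: [463.5, -100.5, 45.7]
tcp_rot: [3.141, 0.0, 1.57]
contact_force: [-1.6, 0.8, 5.5]
opening: 0.433
grasp_force: 39.4
```

Call:
{"fn": "carry_out", "kwargs": {
  "targets": [
    {"dp": [0, 0, -10], "yaw": 0},
    {"dp": [0, 0, -30], "yaw": 0},
    {"dp": [0, 0, -55], "yaw": 0},
    {"dp": [0, 0, -80], "yaw": 0},
    {"dp": [0, 0, -95], "yaw": 0},
    {"dp": [0, 0, -100], "yaw": 0},
    {"dp": [0, 0, -100], "yaw": 0}
  ]
}}

```text
clock: 4.6
eef_pos: [463.2, -100.3, 145.2]
tcp_rot: [-3.142, -0.0, 1.57]
contact_force: [0.6, 1.1, -0.7]
opening: 0.432
grasp_force: 40.2
```

```bash
python3 - <<'E'
from rig import r
import cv2,numpy as np
z=lambda n,x,y:cv2.resize(r.grab_frame(n)[y:y+170,x:x+180,::-1],None,fx=2.2,fy=2.2)
cv2.imwrite("pics/l1.png",np.hstack([z("side",240,130),z("top",290,150)]))
E
```

```text
(no output)
```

View pics/l1.png

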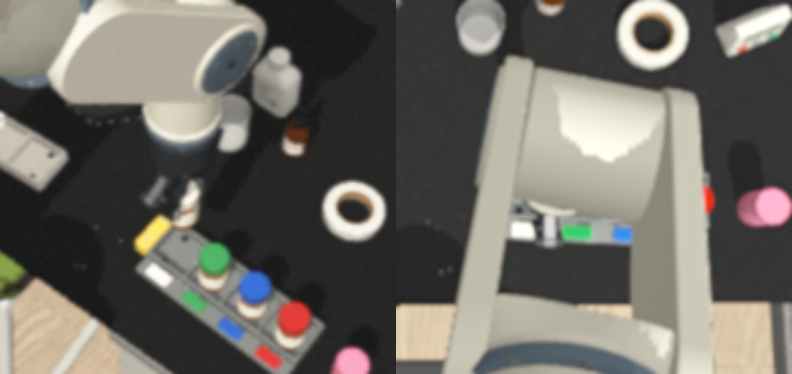

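The white jar is lifted upright (crop at (187,200)), and the other jars are undisturbed.

Call:
{"fn": "carry_out", "kwargs": {
  "targets": [
    {"dp": [15, 0, 0], "yaw": 0},
    {"dp": [45, -1, 0], "yaw": 0},
    {"dp": [85, -2, 0], "yaw": 0},
    {"dp": [125, -3, 0], "yaw": 0},
    {"dp": [165, -4, 0], "yaw": 0},
    {"dp": [205, -6, 0], "yaw": 0},
    {"dp": [235, -7, 0], "yaw": 0},
    {"dp": [251, -7, 0], "yaw": 0},
    {"dp": [256, -7, 0], "yaw": 0},
    {"dp": [256, -7, 0], "yaw": 0},
    {"dp": [256, -7, 0], "yaw": 0}
  ]
}}

```text
clock: 6.08
eef_pos: [456.4, 154.9, 145.2]
tcp_rot: [-3.141, 0.0, 1.569]
contact_force: [-0.0, -0.4, -0.4]
opening: 0.431
grasp_force: 40.2
```

Call:
{"fn": "carry_out", "kwargs": {
  "targets": [
    {"dp": [0, 0, 15], "yaw": 0},
    {"dp": [0, 0, 40], "yaw": 0},
    {"dp": [0, 0, 65], "yaw": 0},
    {"dp": [0, 0, 83], "yaw": 0},
    {"dp": [0, 0, 92], "yaw": 0},
    {"dp": [0, 0, 97], "yaw": 0},
    {"dp": [0, 0, 99], "yaw": 0},
    {"dp": [0, 0, 99], "yaw": 0},
    {"dp": [0, 0, 99], "yaw": 0}
  ]
}}

```text
clock: 7.2
eef_pos: [456.7, 155.8, 46.7]
tcp_rot: [3.141, -0.0, 1.57]
contact_force: [1.0, -0.4, 0.5]
opening: 0.434
grasp_force: 40.1
```

```bash
python3 - <<'E'
from rig import r
import cv2,numpy as np
z=lambda n,x,y:cv2.resize(r.grab_frame(n)[y:y+110,x:x+130,::-1],None,fx=3,fy=3)
cv2.imwrite("pics/p1.png",np.hstack([z("side",180,130),z("top",160,180)]))
E
```

```text
(no output)
```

View pics/p1.png

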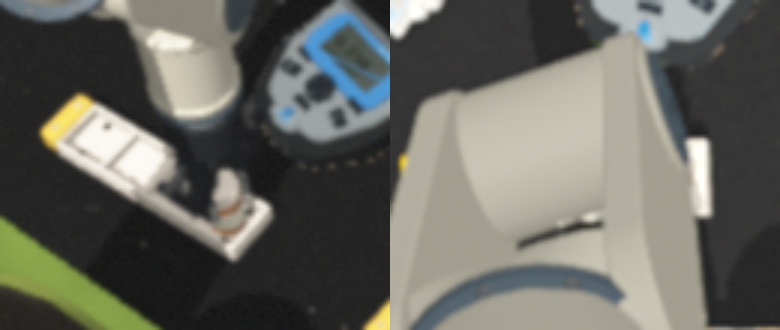

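The jar stands in the end compartment (side crop (232,215)) and is held upright, so I'm releasing it.

Call:
{"fn": "carry_out", "kwargs": {
  "targets": [
    {"dp": [0, 0, 0], "yaw": 0},
    {"dp": [0, 0, 0], "yaw": 0},
    {"dp": [0, 0, 0], "yaw": 0},
    {"dp": [0, 0, 0], "yaw": 0},
    {"dp": [0, 0, 0], "yaw": 0},
    {"dp": [0, 0, 0], "yaw": 0},
    {"dp": [0, 0, -15], "yaw": 0},
    {"dp": [0, 0, -50], "yaw": 0},
    {"dp": [0, 0, -85], "yaw": 0},
    {"dp": [0, 0, -104], "yaw": 0},
    {"dp": [0, 0, -104], "yaw": 0}
  ],
  "fingers": 1
}}

```text
clock: 8.68
eef_pos: [457.5, 156.1, 152.4]
tcp_rot: [3.138, -0.001, 1.57]
contact_force: [0.1, -0.9, -0.0]
opening: 0.999
grasp_force: 0.0
```

Call:
{"fn": "carry_out", "kwargs": {
  "targets": [
    {"dp": [-30, 0, 0], "yaw": 0},
    {"dp": [-80, 0, 0], "yaw": 0},
    {"dp": [-130, 0, 0], "yaw": 0},
    {"dp": [-180, 0, 0], "yaw": 0},
    {"dp": [-230, -1, 0], "yaw": 0},
    {"dp": [-275, -2, 0], "yaw": 0},
    {"dp": [-303, -2, 0], "yaw": 0},
    {"dp": [-313, -2, 0], "yaw": 0},
    {"dp": [-313, -2, 0], "yaw": 0},
    {"dp": [-313, -2, 0], "yaw": 0}
  ]
}}

```text
clock: 9.93
eef_pos: [454.0, -156.3, 150.0]
tcp_rot: [-3.141, -0.0, 1.571]
contact_force: [0.6, -0.1, -0.6]
opening: 1.002
grasp_force: 0.0
```

```bash
python3 - <<'E'
from rig import r
import cv2,numpy as np
z=lambda n,x,y:cv2.resize(r.grab_frame(n)[y:y+110,x:x+130,::-1],None,fx=3,fy=3)
cv2.imwrite("pics/p2.png",np.hstack([z("side",180,130),z("top",160,180)]))
E
```

```text
(no output)
```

View pics/p2.png

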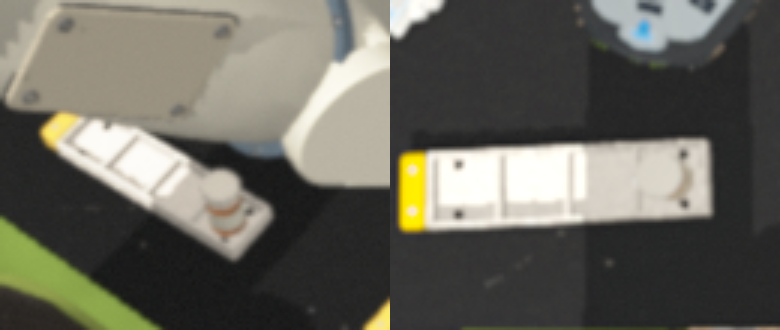

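The white jar stands upright in the farthest compartment (top crop (665,175)). Green is next.

Call:
{"fn": "carry_out", "kwargs": {
  "targets": [
    {"dp": [0, 0, 30], "yaw": 0},
    {"dp": [0, 0, 60], "yaw": 0},
    {"dp": [0, 0, 82], "yaw": 0},
    {"dp": [0, 0, 97], "yaw": 0},
    {"dp": [0, 0, 105], "yaw": 0},
    {"dp": [0, 0, 105], "yaw": 0},
    {"dp": [0, 0, 105], "yaw": 0}
  ]
}}

```text
clock: 10.9
eef_pos: [454.7, -157.4, 45.9]
tcp_rot: [3.141, 0.0, 1.57]
contact_force: [0.2, -0.6, 0.3]
opening: 1.0
grasp_force: 0.0
```

Call:
{"fn": "carry_out", "kwargs": {
  "targets": [
    {"dp": [0, 0, 0], "yaw": 0},
    {"dp": [0, 0, 0], "yaw": 0},
    {"dp": [0, 0, 0], "yaw": 0},
    {"dp": [0, 0, 0], "yaw": 0},
    {"dp": [0, 0, 0], "yaw": 0},
    {"dp": [0, 0, 0], "yaw": 0},
    {"dp": [0, 0, 0], "yaw": 0},
    {"dp": [0, 0, 0], "yaw": 0}
  ],
  "fingers": -1
}}

```text
clock: 11.9
eef_pos: [454.4, -157.4, 45.6]
tcp_rot: [3.141, 0.0, 1.57]
contact_force: [-1.3, 0.2, 5.5]
opening: 0.431
grasp_force: 39.4
```

Call:
{"fn": "carry_out", "kwargs": {
  "targets": [
    {"dp": [0, 0, -10], "yaw": 0},
    {"dp": [0, 0, -30], "yaw": 0},
    {"dp": [0, 0, -55], "yaw": 0},
    {"dp": [0, 0, -80], "yaw": 0},
    {"dp": [0, 0, -95], "yaw": 0},
    {"dp": [0, 0, -100], "yaw": 0},
    {"dp": [0, 0, -100], "yaw": 0}
  ]
}}

```text
clock: 12.78
eef_pos: [454.1, -157.3, 145.1]
tcp_rot: [-3.142, -0.0, 1.57]
contact_force: [-0.2, -0.0, -0.7]
opening: 0.437
grasp_force: 40.2
```

Carry to (454,216), lower, release, and rise.

Call:
{"fn": "carry_out", "kwargs": {
  "targets": [
    {"dp": [15, 0, 0], "yaw": 0},
    {"dp": [45, 0, 0], "yaw": 0},
    {"dp": [90, 0, 0], "yaw": 0},
    {"dp": [135, 0, 0], "yaw": 0},
    {"dp": [180, 0, 0], "yaw": 0},
    {"dp": [225, 0, 0], "yaw": 0},
    {"dp": [270, 0, 0], "yaw": 0},
    {"dp": [310, 0, 0], "yaw": 0},
    {"dp": [345, 0, 0], "yaw": 0},
    {"dp": [366, 0, 0], "yaw": 0},
    {"dp": [373, 0, 0], "yaw": 0},
    {"dp": [373, 0, 0], "yaw": 0}
  ]
}}

```text
clock: 14.28
eef_pos: [453.8, 215.8, 144.8]
tcp_rot: [-3.141, 0.001, 1.571]
contact_force: [-0.5, -1.0, -1.8]
opening: 0.435
grasp_force: 40.2
```

Call:
{"fn": "carry_out", "kwargs": {
  "targets": [
    {"dp": [0, 0, 0], "yaw": 0},
    {"dp": [0, 0, 15], "yaw": 0},
    {"dp": [0, 0, 40], "yaw": 0},
    {"dp": [0, 0, 65], "yaw": 0},
    {"dp": [0, 0, 83], "yaw": 0},
    {"dp": [0, 0, 92], "yaw": 0},
    {"dp": [0, 0, 97], "yaw": 0},
    {"dp": [0, 0, 99], "yaw": 0},
    {"dp": [0, 0, 99], "yaw": 0},
    {"dp": [0, 0, 99], "yaw": 0}
  ]
}}

```text
clock: 15.52
eef_pos: [454.8, 215.9, 46.8]
tcp_rot: [3.141, -0.0, 1.57]
contact_force: [0.7, 0.7, -1.0]
opening: 0.433
grasp_force: 40.2
```

Call:
{"fn": "carry_out", "kwargs": {
  "targets": [
    {"dp": [0, 0, 0], "yaw": 0},
    {"dp": [0, 0, 0], "yaw": 0},
    {"dp": [0, 0, 0], "yaw": 0},
    {"dp": [0, 0, 0], "yaw": 0},
    {"dp": [0, 0, 0], "yaw": 0},
    {"dp": [0, 0, 0], "yaw": 0},
    {"dp": [0, 0, -15], "yaw": 0},
    {"dp": [0, 0, -50], "yaw": 0},
    {"dp": [0, 0, -85], "yaw": 0},
    {"dp": [0, 0, -104], "yaw": 0},
    {"dp": [0, 0, -104], "yaw": 0}
  ],
  "fingers": 1
}}

```text
clock: 16.9
eef_pos: [455.5, 216.2, 152.4]
tcp_rot: [3.138, -0.002, 1.57]
contact_force: [0.6, 0.5, -0.2]
opening: 1.001
grasp_force: 0.0
```

Call:
{"fn": "carry_out", "kwargs": {
  "targets": [
    {"dp": [-30, 0, 0], "yaw": 0},
    {"dp": [-75, 0, 0], "yaw": 0},
    {"dp": [-120, 0, 0], "yaw": 0},
    {"dp": [-170, 0, 0], "yaw": 0},
    {"dp": [-220, -1, 0], "yaw": 0},
    {"dp": [-270, -2, 0], "yaw": 0},
    {"dp": [-320, -3, 0], "yaw": 0},
    {"dp": [-370, -3, 0], "yaw": 0},
    {"dp": [-410, -3, 0], "yaw": 0},
    {"dp": [-430, -3, 0], "yaw": 0},
    {"dp": [-436, -3, 0], "yaw": 0},
    {"dp": [-436, -3, 0], "yaw": 0}
  ]
}}

```text
clock: 18.4
eef_pos: [451.0, -219.6, 150.0]
tcp_rot: [-3.141, -0.001, 1.57]
contact_force: [-0.4, 0.3, -0.4]
opening: 1.002
grasp_force: 0.0
```

Call:
{"fn": "carry_out", "kwargs": {
  "targets": [
    {"dp": [0, 0, 0], "yaw": 0},
    {"dp": [0, 0, 30], "yaw": 0},
    {"dp": [0, 0, 60], "yaw": 0},
    {"dp": [0, 0, 82], "yaw": 0},
    {"dp": [0, 0, 97], "yaw": 0},
    {"dp": [0, 0, 105], "yaw": 0},
    {"dp": [0, 0, 105], "yaw": 0},
    {"dp": [0, 0, 105], "yaw": 0}
  ]
}}

```text
clock: 19.4
eef_pos: [451.7, -220.5, 45.9]
tcp_rot: [3.141, 0.0, 1.57]
contact_force: [0.3, -0.1, 0.4]
opening: 0.998
grasp_force: 0.0
```

Call:
{"fn": "carry_out", "kwargs": {
  "targets": [
    {"dp": [0, 0, 0], "yaw": 0},
    {"dp": [0, 0, 0], "yaw": 0},
    {"dp": [0, 0, 0], "yaw": 0},
    {"dp": [0, 0, 0], "yaw": 0},
    {"dp": [0, 0, 0], "yaw": 0},
    {"dp": [0, 0, 0], "yaw": 0},
    {"dp": [0, 0, 0], "yaw": 0},
    {"dp": [0, 0, 0], "yaw": 0}
  ],
  "fingers": -1
}}

```text
clock: 20.4
eef_pos: [451.4, -220.4, 45.6]
tcp_rot: [3.141, 0.0, 1.57]
contact_force: [-0.4, 0.3, 5.8]
opening: 0.434
grasp_force: 39.5
```

Call:
{"fn": "carry_out", "kwargs": {
  "targets": [
    {"dp": [0, 0, -10], "yaw": 0},
    {"dp": [0, 0, -30], "yaw": 0},
    {"dp": [0, 0, -55], "yaw": 0},
    {"dp": [0, 0, -80], "yaw": 0},
    {"dp": [0, 0, -95], "yaw": 0},
    {"dp": [0, 0, -100], "yaw": 0},
    {"dp": [0, 0, -100], "yaw": 0}
  ]
}}

```text
clock: 21.28
eef_pos: [451.1, -220.3, 145.1]
tcp_rot: [-3.141, -0.0, 1.57]
contact_force: [-0.4, -0.0, -0.7]
opening: 0.437
grasp_force: 40.2
```

```bash
python3 - <<'E'
from rig import r
import cv2,numpy as np
z=lambda n,x,y:cv2.resize(r.grab_frame(n)[y:y+160,x:x+210,::-1],None,fx=1.9,fy=1.9)
cv2.imwrite("pics/p3.png",np.hstack([z("side",190,130),z("top",150,130)]))
E
```

```text
(no output)
```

View pics/p3.png

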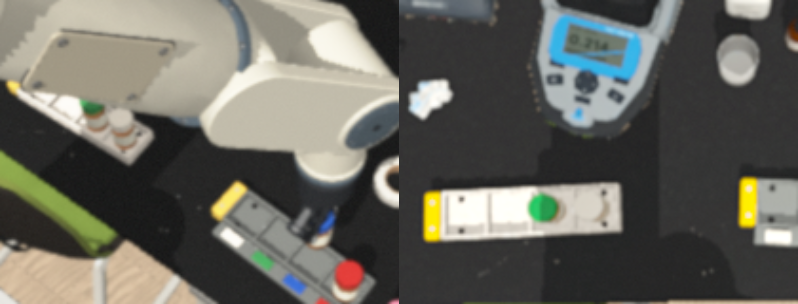

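White and green stand in the last two compartments (top crop (592,207) and (543,208)), and blue is held upright. I'm carrying it to (451,276).

Call:
{"fn": "carry_out", "kwargs": {
  "targets": [
    {"dp": [15, 0, 0], "yaw": 0},
    {"dp": [50, 0, 0], "yaw": 0},
    {"dp": [100, 0, 0], "yaw": 0},
    {"dp": [155, 0, 0], "yaw": 0},
    {"dp": [210, 0, 0], "yaw": 0},
    {"dp": [265, 0, 0], "yaw": 0},
    {"dp": [320, 0, 0], "yaw": 0},
    {"dp": [375, 0, 0], "yaw": 0},
    {"dp": [425, 0, 0], "yaw": 0},
    {"dp": [465, 0, 0], "yaw": 0},
    {"dp": [488, 0, 0], "yaw": 0},
    {"dp": [496, 0, 0], "yaw": 0}
  ]
}}

```text
clock: 22.88
eef_pos: [450.5, 277.1, 144.7]
tcp_rot: [-3.141, 0.0, 1.572]
contact_force: [0.3, -0.1, -0.1]
opening: 0.435
grasp_force: 40.1
```

Call:
{"fn": "carry_out", "kwargs": {
  "targets": [
    {"dp": [0, 0, 0], "yaw": 0},
    {"dp": [0, 0, 0], "yaw": 0},
    {"dp": [0, 0, 15], "yaw": 0},
    {"dp": [0, 0, 40], "yaw": 0},
    {"dp": [0, 0, 65], "yaw": 0},
    {"dp": [0, 0, 83], "yaw": 0},
    {"dp": [0, 0, 92], "yaw": 0},
    {"dp": [0, 0, 97], "yaw": 0},
    {"dp": [0, 0, 99], "yaw": 0},
    {"dp": [0, 0, 99], "yaw": 0},
    {"dp": [0, 0, 99], "yaw": 0}
  ]
}}

```text
clock: 24.25
eef_pos: [451.7, 275.8, 46.7]
tcp_rot: [3.141, -0.0, 1.57]
contact_force: [-0.5, 0.9, -0.8]
opening: 0.435
grasp_force: 40.1
```

Call:
{"fn": "carry_out", "kwargs": {
  "targets": [
    {"dp": [0, 0, 0], "yaw": 0},
    {"dp": [0, 0, 0], "yaw": 0},
    {"dp": [0, 0, 0], "yaw": 0},
    {"dp": [0, 0, 0], "yaw": 0},
    {"dp": [0, 0, 0], "yaw": 0},
    {"dp": [0, 0, 0], "yaw": 0},
    {"dp": [0, 0, -15], "yaw": 0},
    {"dp": [0, 0, -50], "yaw": 0},
    {"dp": [0, 0, -85], "yaw": 0},
    {"dp": [0, 0, -104], "yaw": 0},
    {"dp": [0, 0, -104], "yaw": 0}
  ],
  "fingers": 1
}}

```text
clock: 25.62
eef_pos: [452.6, 276.3, 152.5]
tcp_rot: [3.138, -0.002, 1.57]
contact_force: [-0.1, 0.6, -0.6]
opening: 1.001
grasp_force: 0.0
```

Call:
{"fn": "carry_out", "kwargs": {
  "targets": [
    {"dp": [-30, 0, 0], "yaw": 0},
    {"dp": [-85, 0, 0], "yaw": 0},
    {"dp": [-140, -1, 0], "yaw": 0},
    {"dp": [-195, -2, 0], "yaw": 0},
    {"dp": [-250, -3, 0], "yaw": 0},
    {"dp": [-305, -4, 0], "yaw": 0},
    {"dp": [-360, -5, 0], "yaw": 0},
    {"dp": [-415, -5, 0], "yaw": 0},
    {"dp": [-470, -5, 0], "yaw": 0},
    {"dp": [-515, -5, 0], "yaw": 0},
    {"dp": [-545, -5, 0], "yaw": 0},
    {"dp": [-558, -5, 0], "yaw": 0}
  ]
}}

```text
clock: 27.12
eef_pos: [445.6, -283.5, 149.5]
tcp_rot: [-3.141, -0.001, 1.569]
contact_force: [0.6, 0.7, -0.2]
opening: 1.002
grasp_force: 0.0
```

Call:
{"fn": "carry_out", "kwargs": {
  "targets": [
    {"dp": [0, 0, 0], "yaw": 0},
    {"dp": [0, 0, 0], "yaw": 0},
    {"dp": [0, 0, 30], "yaw": 0},
    {"dp": [0, 0, 60], "yaw": 0},
    {"dp": [0, 0, 82], "yaw": 0},
    {"dp": [0, 0, 97], "yaw": 0},
    {"dp": [0, 0, 105], "yaw": 0},
    {"dp": [0, 0, 105], "yaw": 0},
    {"dp": [0, 0, 105], "yaw": 0}
  ]
}}

```text
clock: 28.25
eef_pos: [446.6, -282.5, 45.9]
tcp_rot: [3.141, 0.001, 1.57]
contact_force: [-0.9, -0.2, 0.4]
opening: 1.002
grasp_force: 0.0
```

Call:
{"fn": "carry_out", "kwargs": {
  "targets": [
    {"dp": [0, 0, 0], "yaw": 0},
    {"dp": [0, 0, 0], "yaw": 0},
    {"dp": [0, 0, 0], "yaw": 0},
    {"dp": [0, 0, 0], "yaw": 0},
    {"dp": [0, 0, 0], "yaw": 0},
    {"dp": [0, 0, 0], "yaw": 0},
    {"dp": [0, 0, 0], "yaw": 0},
    {"dp": [0, 0, 0], "yaw": 0}
  ],
  "fingers": -1
}}

```text
clock: 29.25
eef_pos: [446.3, -282.5, 45.6]
tcp_rot: [3.141, 0.0, 1.57]
contact_force: [-0.9, 0.5, 6.5]
opening: 0.436
grasp_force: 39.7
```

Call:
{"fn": "carry_out", "kwargs": {
  "targets": [
    {"dp": [0, 0, -10], "yaw": 0},
    {"dp": [0, 0, -30], "yaw": 0},
    {"dp": [0, 0, -55], "yaw": 0},
    {"dp": [0, 0, -80], "yaw": 0},
    {"dp": [0, 0, -95], "yaw": 0},
    {"dp": [0, 0, -100], "yaw": 0},
    {"dp": [0, 0, -100], "yaw": 0}
  ]
}}

```text
clock: 30.12
eef_pos: [446.1, -282.2, 145.1]
tcp_rot: [-3.141, -0.0, 1.57]
contact_force: [-0.0, 0.1, -0.7]
opening: 0.437
grasp_force: 40.2
```

```bash
python3 - <<'E'
from rig import r
import cv2,numpy as np
z=lambda n,x,y:cv2.resize(r.grab_frame(n)[y:y+160,x:x+210,::-1],None,fx=1.9,fy=1.9)
cv2.imwrite("pics/p4.png",np.hstack([z("side",210,150),z("top",150,130)]))
E
```

```text
(no output)
```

View pics/p4.png

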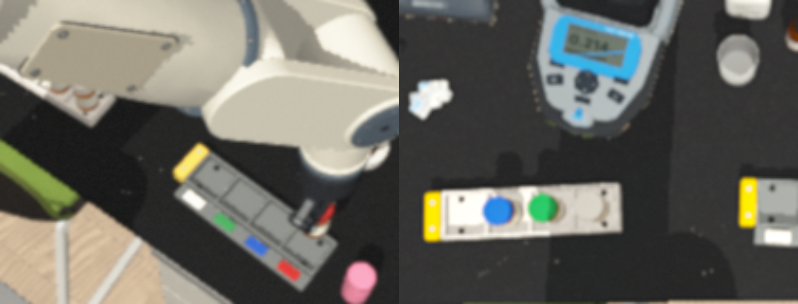

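Blue stands at (497,211), and red is held upright at side crop (325,215). I'm carrying red to (449,336).

Call:
{"fn": "carry_out", "kwargs": {
  "targets": [
    {"dp": [15, 0, 0], "yaw": 0},
    {"dp": [50, 0, 0], "yaw": 0},
    {"dp": [100, 0, 0], "yaw": 0},
    {"dp": [155, 0, 0], "yaw": 0},
    {"dp": [210, 0, 0], "yaw": 0},
    {"dp": [265, 1, 0], "yaw": 0},
    {"dp": [320, 1, 0], "yaw": 0},
    {"dp": [375, 2, 0], "yaw": 0},
    {"dp": [430, 2, 0], "yaw": 0},
    {"dp": [480, 3, 0], "yaw": 0},
    {"dp": [525, 3, 0], "yaw": 0},
    {"dp": [565, 3, 0], "yaw": 0}
  ]
}}

```text
clock: 31.72
eef_pos: [448.1, 284.7, 144.8]
tcp_rot: [-3.141, 0.0, 1.571]
contact_force: [0.6, -0.9, -0.6]
opening: 0.439
grasp_force: 40.2
```

Call:
{"fn": "carry_out", "kwargs": {
  "targets": [
    {"dp": [28, 0, 0], "yaw": 0},
    {"dp": [45, 0, 0], "yaw": 0},
    {"dp": [53, 0, 0], "yaw": 0},
    {"dp": [53, 0, 0], "yaw": 0},
    {"dp": [53, 0, 0], "yaw": 0}
  ]
}}

```text
clock: 32.35
eef_pos: [449.4, 334.8, 145.2]
tcp_rot: [-3.141, 0.0, 1.57]
contact_force: [-0.5, 0.4, -0.1]
opening: 0.436
grasp_force: 40.2
```

Call:
{"fn": "carry_out", "kwargs": {
  "targets": [
    {"dp": [0, 0, 15], "yaw": 0},
    {"dp": [0, 0, 40], "yaw": 0},
    {"dp": [0, 0, 65], "yaw": 0},
    {"dp": [0, 0, 83], "yaw": 0},
    {"dp": [0, 0, 92], "yaw": 0},
    {"dp": [0, 0, 97], "yaw": 0},
    {"dp": [0, 0, 99], "yaw": 0},
    {"dp": [0, 0, 99], "yaw": 0},
    {"dp": [0, 0, 99], "yaw": 0}
  ]
}}

```text
clock: 33.48
eef_pos: [449.8, 335.9, 46.8]
tcp_rot: [3.141, -0.0, 1.57]
contact_force: [0.0, -0.4, -0.6]
opening: 0.433
grasp_force: 40.2
```

Release, rise, and move clear to the right for a final look.

Call:
{"fn": "carry_out", "kwargs": {
  "targets": [
    {"dp": [0, 0, 0], "yaw": 0},
    {"dp": [0, 0, 0], "yaw": 0},
    {"dp": [0, 0, 0], "yaw": 0},
    {"dp": [0, 0, 0], "yaw": 0},
    {"dp": [0, 0, 0], "yaw": 0},
    {"dp": [0, 0, 0], "yaw": 0},
    {"dp": [0, 0, -15], "yaw": 0},
    {"dp": [0, 0, -50], "yaw": 0},
    {"dp": [0, 0, -85], "yaw": 0},
    {"dp": [0, 0, -120], "yaw": 0},
    {"dp": [0, 0, -120], "yaw": 0}
  ],
  "fingers": 1
}}

```text
clock: 34.85
eef_pos: [451.2, 336.9, 170.1]
tcp_rot: [3.137, -0.004, 1.57]
contact_force: [-0.1, 0.9, -0.5]
opening: 1.0
grasp_force: 0.0
```

Call:
{"fn": "carry_out", "kwargs": {
  "targets": [
    {"dp": [-40, 0, 0], "yaw": 0},
    {"dp": [-90, 0, 0], "yaw": 0},
    {"dp": [-140, 0, 0], "yaw": 0},
    {"dp": [-190, 0, 0], "yaw": 0},
    {"dp": [-240, 0, 0], "yaw": 0},
    {"dp": [-290, 0, 0], "yaw": 0},
    {"dp": [-340, 0, 0], "yaw": 0},
    {"dp": [-390, 0, 0], "yaw": 0},
    {"dp": [-430, 0, 0], "yaw": 0},
    {"dp": [-450, 0, 0], "yaw": 0},
    {"dp": [-450, 0, 0], "yaw": 0},
    {"dp": [-450, 0, 0], "yaw": 0}
  ]
}}

```text
clock: 36.35
eef_pos: [448.9, -113.8, 166.1]
tcp_rot: [-3.141, -0.0, 1.57]
contact_force: [0.6, 0.2, 0.5]
opening: 0.998
grasp_force: 0.0
```

```bash
python3 - <<'E'
from rig import r
import cv2,numpy as np
z=lambda n,x,y:cv2.resize(r.grab_frame(n)[y:y+130,x:x+195,::-1],None,fx=2,fy=2)
cv2.imwrite("pics/p5.png",np.hstack([z("side",160,130),z("top",140,150)]))
E
```

```text
(no output)
```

View pics/p5.png

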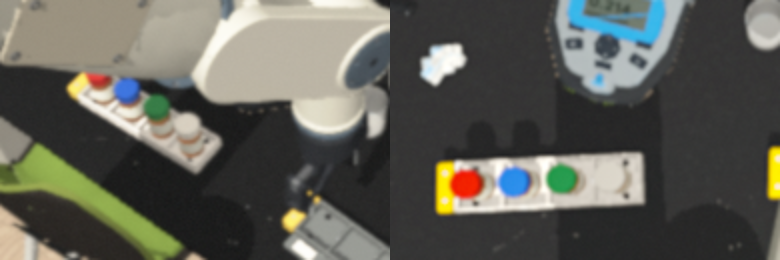

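All four jars stand upright in the white rack. From the yellow end the order is red, blue, green, white (top crop (466,184), (515,182), (562,179), (612,177)).

```bash
python3 -c "
from rig import r
print(r.sign_off())"
```

```text
the job is handed in; nothing more can be done
None
```

I moved all four jars upright into the white rack in reverse order (red, blue, green, white from the yellow end) and handed the job in at about 36 s; the arm never went near the beaker, tape roll or dropper bottle.

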